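Try the test fixture's guard hood, free its lock if it is caught, and hold the hood open

TASK

The board in the test fixture has to come out. Before touching the release or any tool, take the bar handle of the clear hood and lift it to feel whether the guard lock has caught; if it has, take the slim screwdriver from the bench stand, push the recessed release plunger beside the hood fully in with it, and put the screwdriver back upright in its own hole in the stand. Then raise the hood to 60 degrees or a little more and finish while still holding it up there with the fingers (it falls shut if let go), leaving the felt pen and the loose torque key and side cutter where they are.

Things in the scene. Friction and masses are not known exactly. Their poses are not given: they have to be found in the camera images.
- hood (a joint): angle of the clear hood about its hinge at the back of the fixture, rad: 0 closed (lying on the case), grows as the front edge is lifted, stop at 1.35. The hood weighs about 0.32 kg, lifting it at the handle takes 1 to 2 N, and it falls shut when let go. Whether the lock has caught cannot be seen: if caught, the hood rises only about 0.03 rad (6 mm at the handle) and then stops hard (it stays caught under any reasonable pull); if not, it simply comes up.
- hood_bar (a point): middle of the hood's bar handle: a round steel bar, 11 mm thick, 100 mm long between its two arms, level, 88 mm above the bench when closed. It stands 37 mm clear of the hood's front edge and overhangs the front of the case (towards the robot), with nothing below it but the bench. Its own y axis runs along the bar, x points from the handle towards the hinge (when closed); the point turns with the hood.
- hood_hinge (a point): the middle of the hood's hinge axis, 94 mm above the bench, at the back of the case; y along the axis. The bar moves round it on a circle: with the hood closed the bar's middle lies 194 mm in front of this point (towards -x of this frame) and 6 mm lower. The bar is round, so fingers that pinch it can keep pointing down while it turns between them.
- release (a joint): travel of the release plunger, m: 0 out, 0.005 fully in. It has a snap action: it pushes back with up to about 2 N and returns if pushed less than half-way, and stays in when pushed further (pushing it right in takes about 2 to 3 N). Pushed home (beyond 4 mm) it throws a tumbler catch inside the case off the hood's key, and the catch stays off. The plunger starts out, whether the lock has caught or not.
- release_top (a point): centre of the plunger's flat steel end, 72 mm above the bench when out. The plunger (9 mm thick) lies 6 mm below the rim of a vertical bore of 10 mm, which has a steel collar of 17 mm, in the grey lock block on the right-hand (-y) side of the hood. The block's top is 75 mm above the bench, the collar's rim 78 mm; the hood beside it is 97 mm high when closed, and the steel ear that covers the lock's key slot (82 mm high) begins 11 mm to the left of the bore's centre line.
- driver_mid (a point): middle of the handle of the slim screwdriver, which stands upright, blade down, in the stand. The handle is dark, 12 mm thick and 78 mm long, from 48 to 126 mm above the bench as it stands; the blade is 45 mm long and 2 to 3 mm thick. The point's y axis runs along the screwdriver from the blade to the end of the handle (up, as it stands); the blade's tip is 84 mm from this point along -y. Weighs about 66 g.
- driver: the same slim screwdriver (origin on its side, 24 mm from driver_mid towards the blade and 6 mm off its axis).
- stand_hole (a point): mouth of the screwdriver's own hole in the stand, 48 mm above the bench: a vertical through hole of 7 mm. The stand is a fixed wooden block of 46 x 112 x 48 mm; the point's x runs across the block, y along its row of three holes, z up. The next holes are 36 mm (11 mm wide, empty) and 72 mm (16 mm square, the pen) from it towards -y.
- pen: felt pen, 12 x 14 mm and 122 mm tall, standing upright in the square hole at the other end of the stand; leave it. Too thick for the release's bore.
- torque_key: small torque key, 19 x 90 x 9 mm, lying loose on the bench between the vice and the stand; leave it.
- side_cutter: side cutter, 40 x 130 x 11 mm, lying loose at the front edge of the bench; leave it.

How it is judged:
By the outcome, as a careful person would: the job done as asked, in the order asked, and still so for the second after the job is handed in, while the arm keeps its last pose, push and grip.
It also fails if it takes over 72 s, if anything falls off the work surface, if the arm or the gripper's body presses on something with over 40 N, if the wrist force passes 120 N, or if a joint passes its speed limit or range.

ROBOT

A 7-joint arm with a two-finger parallel gripper is mounted at the origin on a cart in front of the work surface, level with it; the furniture and walls round the work are solid. World frame = base frame: x ahead of the robot, y to its left, z up, the work surface at z = 0. Lengths are in mm, angles in degrees, forces in N, time in s.
With the tool pointing down it reaches from about 400 to 750 mm from the base axis. Payload 19.5 kg.
Tool frame: the origin (TCP) lies midway between the tips of the shut fingers; the grasp point (between the pads) lies 19 mm behind it; z points along the fingers, y is the line along which they close (so a half turn about z gives the same grasp; the last joint's range is limited). The gripper opens to 85 mm and grips with 20 to 120 N. Pads are 22 mm wide; open, the fingers measure 114 mm over their backs; the gripper's body (76 mm by 85 mm) begins 54 mm behind the grasp point. The pads swing forward as they close: fully open they stand 13 mm farther back than shut.
Start: joints at [62.126, 40.479, -1.581, 85.061, 1.261, 54.483, -4.326], TCP at [247.399, -519.027, 231.268] pointing down, gripper open.
Joint ranges: [-155.06, 155.06], [-18.47, 123.98], [-90, 86.84], [0, 140.48], [-83.41, 263.41], [0, 116], [-161.91, 161.91]. Speed limits (degrees/s): [108.29, 108.29, 147.25, 147.25, 172.46, 172.46, 172.46].

INTERFACE

Orientations are given as a 3x3 rotation matrix whose columns are the frame's x, y, z axes.
In Python, from cell import ctrl gives the robot as it stands.
- The arm moves only by the shell command python3 -m jog 'ROWS' [FORCE]. ROWS is JSON, a list of rows, each a list of 5 numbers: the finger opening in mm, from 0 to 85.4, then the shift along the tool's x, y, z in mm, then the turn about the tool's z in rad. A call has 1 to 10 rows; each row shifts and turns the commanded pose from where the row before left it, along the tool's axes as they then stand; what a row does not reach is not made up. A row lasts 1/12 s, in which the tool goes at most 41.7 mm and 7.16 degrees, less where a joint would pass 70% of its speed; a pose out of reach is approached as far as the arm can. A call is refused whole if a number of a shift passes 41.7 or a number of a turn 0.125, either way. A call with a gripper value outside its range is refused whole. The fingers move at their own pace and stop on an object; FORCE is the grip in N (left out, the last holds). Time passes only in rows, so rows that do not move let the fingers close. It gives the time, the measured TCP pose, the force, the opening and the grip force at its end, in the units of the state.
- ctrl.sense(): the state, without advancing time (a new reading comes with each control period).
- ctrl.grab_frame(name): name is "scene" or "top" or "wrist"; returns the picture (420x560x3 uint8, red, green, blue); there is no depth.
- ctrl.camera_model(name): a dict with "fx", "fy", "cx", "cy" (pixels), "R" (3x3) and "t" (3): a world point X has camera coordinates R X + t; the wrist camera has in their place "tool_from_camera" (4x4, takes a point from camera to tool coordinates, whose origin is the TCP and whose axes are the flange's). Camera axes: x right, y down, z forward; pixel columns grow to the right and rows downward; lengths in mm; the calibration is good to about 2 mm. A picture is of the moment at which its call begins: read the wrist's pose just before it. camera_model takes no time and is no camera call.
- ctrl.finish_job(): hands the job in; it is judged then, once.
The state is a dict: "t": time; "joint_pos": joint angles; "qd": joint speeds; "tau": joint torques, N m; "eef_pos": TCP position; "tool_rot": TCP orientation; "ft_force": force on the tool from outside, world axes, zero at the start; "torque": the same for the moment, N m; "width": finger opening in mm; "grip_force": force on a finger pad.
Only numpy, scipy, OpenCV 4.12 (cv2) and the standard library are available. Lean on these libraries where they do the work, as an engineer would, in place of code of your own. Each camera call takes 0.05 s, during which the arm holds its last target. There are 200 camera calls.

## Working session

There is one attempt and no reset: what is moved stays moved. The work goes in short steps, Python scripts to look and compute and a shell command to move; the robot and the scene stay as the last step left them, time stands still between calls to the robot, and variables do not carry over. Pictures are saved under pics/ and viewed, at most 10 in all, crops included, and the job is handed in when it is done.

```bash
ls; mkdir -p pics
python3 - <<'E'
from cell import ctrl
import cv2,numpy as np
s=ctrl.sense();print({k:np.round(v,3).tolist() for k,v in s.items()})
for n in("scene","top"):
    m=ctrl.camera_model(n);print(n,{k:np.round(v,3).tolist() for k,v in m.items()})
    cv2.imwrite(f"pics/{n}0.png",ctrl.grab_frame(n)[:,:,::-1])
print(ctrl.camera_model("wrist"))
E
```

```text
pics
{'t': 0.0, 'joint_pos': [62.127, 40.514, -1.584, 85.082, 1.26, 54.482, -4.324], 'qd': [0.063, 0.057, -0.047, 0.006, 0.019, 0.087, -0.016], 'tau': [0.001, -88.321, 1.235, -23.617, 0.017, 0.006, 0.0], 'eef_pos': [247.309, -518.825, 230.84], 'tool_rot': [[0.903, 0.43, -0.0], [0.43, -0.903, 0.001], [0.0, -0.001, -1.0]], 'ft_force': [0.441, -0.737, -1.067], 'torque': [-0.002, 0.041, 0.001], 'grip_force': 0.0, 'width': 85.686}
scene {'fx': 399.998, 'fy': 399.998, 'cx': 272.801, 'cy': 210.531, 'R': [[-0.788, -0.616, 0.003], [-0.237, 0.299, -0.924], [0.568, -0.729, -0.382]], 't': [457.785, 178.252, 860.993]}
top {'fx': 486.754, 'fy': 486.754, 'cx': 281.379, 'cy': 210.386, 'R': [[-0.03, -1.0, -0.006], [-0.995, 0.03, -0.099], [0.099, 0.004, -0.995]], 't': [101.262, 500.836, 1377.878]}
{'fx': 368.0254928295849, 'fy': 368.0254928295849, 'cx': 281.61601748909675, 'cy': 211.14531744175486, 'tool_from_camera': array([[-4.15261150e-04, -9.55586585e-01, -2.94710206e-01,
         7.56641889e+01],
       [ 9.99999563e-01, -1.49981686e-04, -9.22738594e-04,
         1.60743230e-01],
       [ 8.37555489e-04, -2.94710460e-01,  9.55586230e-01,
        -1.42475145e+02],
       [ 0.00000000e+00,  0.00000000e+00,  0.00000000e+00,
         1.00000000e+00]])}
```

View pics/scene0.png

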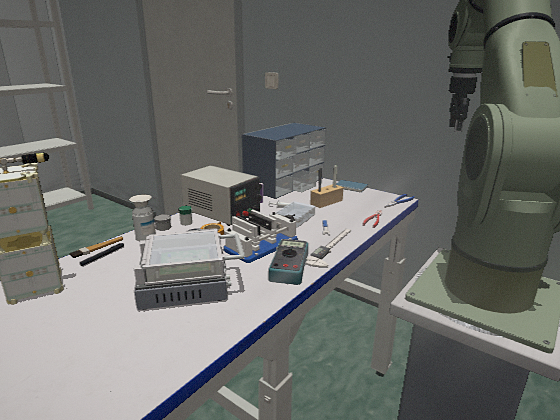

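View pics/top0.png

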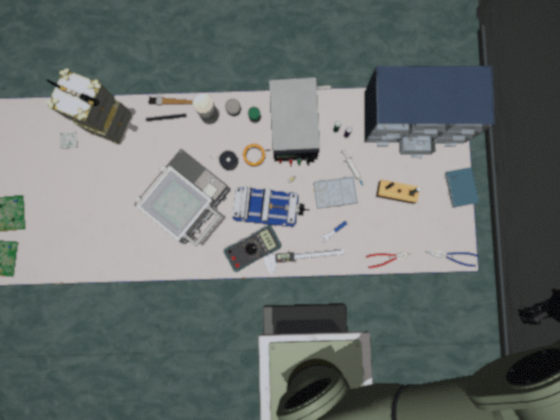

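The scene view shows the fixture around (182,268) and the stand around (327,194). In the top view the fixture is around (183,200), turned by roughly 40°, and the stand is around (398,191). I'll enlarge these areas next.

Run:
```python
import cv2,numpy as np
t=cv2.imread("pics/top0.png");s=cv2.imread("pics/scene0.png")
a=cv2.resize(t[140:250,130:240],(400,400),interpolation=3)
b=cv2.resize(t[165:215,365:432],(400,298),interpolation=3)[:200]
c=cv2.resize(s[220:310,130:250],(400,300),interpolation=3)
d=cv2.resize(s[155:215,300:360],(300,300),interpolation=3)
o=np.zeros((600,800,3),np.uint8)
o[:400,:400]=a;o[400:600,:400]=b;o[:300,400:]=c;o[300:600,400:700]=d
cv2.imwrite("pics/crop1.png",o)
```

```text
(no output)
```

View pics/crop1.png

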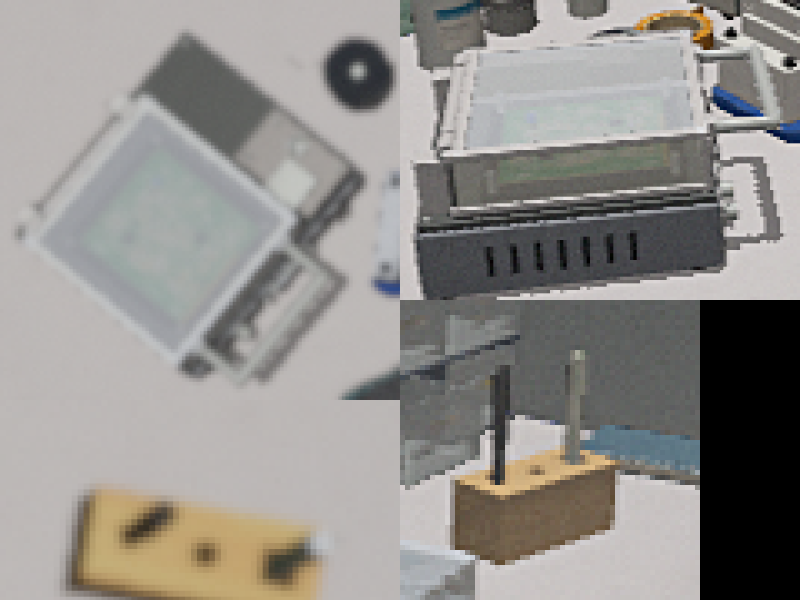

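The crop shows the hood bar from about top (225,215.6) to (196,245), with the hinge edge at the upper left. The lock and panel are at the upper right. In the stand, the dark driver is at the left end, the empty hole is in the middle and the light pen is at the right end.

```bash
cat > h.py <<'E'
from cell import ctrl
import cv2,numpy as np
def cam(n,s=None):
    m=ctrl.camera_model(n)
    if n=="wrist":
        s=s or ctrl.sense();T=np.array(m["tool_from_camera"]);A=np.array(s["tool_rot"])
        Rwc=A@T[:3,:3];c=A@T[:3,3]+s["eef_pos"]
    else: Rwc=np.array(m["R"]).T;c=-Rwc@m["t"]
    return m,Rwc,c
def ray(C,u,v):
    m,R,c=C;return c,R@[(u-m["cx"])/m["fx"],(v-m["cy"])/m["fy"],1]
def onz(C,u,v,z):
    c,d=ray(C,u,v);return c+d*(z-c[2])/d[2]
def proj(C,X):
    m,R,c=C;p=R.T@(np.array(X)-c);return m["fx"]*p[0]/p[2]+m["cx"],m["fy"]*p[1]/p[2]+m["cy"]
def two(r1,r2):
    A=[];b=[]
    for c,d in(r1,r2):
        d=d/np.linalg.norm(d);P=np.eye(3)-np.outer(d,d);A.append(P);b.append(P@c)
    X=np.linalg.lstsq(np.vstack(A),np.hstack(b),rcond=None)[0]
    return X,[float(np.linalg.norm(P@X-q)) for P,q in zip(A,b)]
def shift(p,s=None):
    s=s or ctrl.sense();return np.round(np.array(s["tool_rot"]).T@(np.array(p)-s["eef_pos"]),1)
def yaw(s=None):
    s=s or ctrl.sense();r=s["tool_rot"];return np.degrees(np.arctan2(r[1][0],r[0][0]))
def shot(n,f):
    s=ctrl.sense();im=ctrl.grab_frame(n)[:,:,::-1].copy();cv2.imwrite(f"pics/{f}.png",im);return s,im
E
python3 - <<'E'
from h import *
C=cam("top");f=lambda u,v:(u/3.636+130,v/3.636+140)
for n,p,z in [("bar1",(345,275),88),("bar2",(242,383),88),("barmid",(293,328),88),("hingeA",(145,98),97),("hingeB",(20,238),97),("frontA",(297,215),97),("frontB",(180,365),97)]:
    print(n,onz(C,*f(*p),z).round(1))
S=cam("scene");g=lambda u,v:(u/3.333+130,v/3.333+220);q=lambda u,v:(u/5+300,v/5+155)
print("bar scene ends",onz(S,*g(765-400,48),88).round(),onz(S,*g(798-400,122),88).round())
# stand hole: driver base at stand top
print("hole",onz(S,*q(497-400,483-300),48).round(1),"drv",onz(S,*q(502-400,368-300),126).round(1))
k=lambda u,v:(u/5.97+365,(v-400)/5.97+165)
print("hole top",onz(C,*k(130,538),48).round(1),"drvtop",onz(C,*k(165,510),126).round(1),"pen",onz(C,*k(318,542),122).round(1))
E
```

```text
bar1 [487.6 241.8  88. ]
bar2 [408.3 320.8  88. ]
barmid [448.6 281.8  88. ]
hingeA [626.3 390.3  97. ]
hingeB [522.2 485.4  97. ]
frontA [533.3 276.1  97. ]
frontB [422.9 365.5  97. ]
bar scene ends [487. 246.  88.] [399. 311.  88.]
hole [ 554.8 -215.2   48. ] drv [ 555.9 -216.1  126. ]
hole top [ 555.9 -215.4   48. ] drvtop [ 557.3 -214.9  126. ] pen [ 541.2 -283.8  122. ]
```

```bash
python3 -m jog '[[85,40,-14,0,0],[85,40,-14,0,0],[85,40,-14,0,0],[85,40,-14,0,0],[85,40,-14,0,0],[85,40,-14,0,0],[85,40,-14,0,0],[85,40,-14,0,0],[85,40,-14,0,0],[85,0,0,0,0]]'
python3 - <<'E'
from h import *
s,im=shot("wrist","w_stand");print(s["eef_pos"],yaw(s),np.round(s["joint_pos"],1))
C=cam("wrist",s);print(proj(C,[555.5,-215.3,126]),proj(C,[555.5,-215.3,48]))
E
```

```text
t: 0.93
eef_pos: [518.8, -247.4, 230.6]
tool_rot: [[0.899, 0.439, 0.002], [0.439, -0.899, 0.004], [0.003, -0.003, -1.0]]
ft_force: [0.5, 2.4, -0.4]
width: 84.7
grip_force: 0.0
[ 518.76349799 -247.41521726  230.62985939] 26.010416052780478 [ 21.6  40.6   1.6  85.2  -1.6  54.2 -40.2]
(np.float64(262.97096808127026), np.float64(143.14229170751872)) (np.float64(267.650954982491), np.float64(132.83555969102517))
```

View pics/w_stand.png

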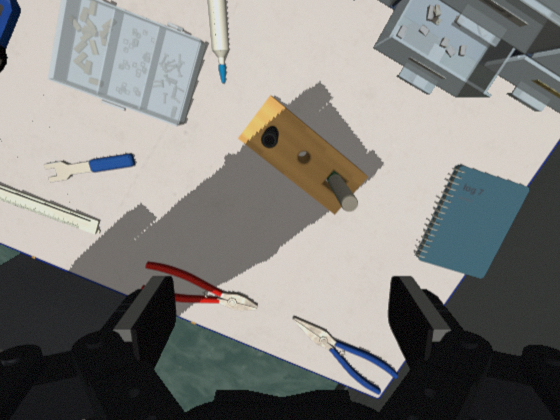

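The driver's top is at (269,135), where I predicted it. The pen is at (343,190) and the empty hole at (304,156). Next I'll move over to the fixture.

```bash
python3 - <<'E'
from h import *
im=cv2.imread("pics/w_stand.png")[118:155,250:288]
m=(im.max(2)<70).astype(np.uint8);n,l,st,c=cv2.connectedComponentsWithStats(m);i=1+st[1:,4].argmax();print(st[i],c[i]+[250,118])
E
python3 -m jog '[[60,16,-36,0,-0.06],[60,16,-36,0,-0.06],[60,20,-34,0,-0.06],[60,20,-34,0,-0.06],[60,23,-32,0,-0.06],[60,25,-30,0,-0.06],[60,27,-29,0,-0.06],[60,28,-27,0,-0.06],[60,30,-26,0,-0.06],[60,31,-24,0,-0.06]]'
python3 - <<'E'
from h import *
s=ctrl.sense();print(yaw(s),np.round(s["joint_pos"],1),shift([480,290,230],s))
E
```

```text
[ 11   8  18  22 290] [269.89310345 136.74482759]
t: 1.82
eef_pos: [489.2, 139.0, 231.3]
tool_rot: [[0.5, 0.866, -0.0], [0.866, -0.5, -0.0], [-0.0, 0.0, -1.0]]
ft_force: [0.7, -1.0, 0.8]
width: 59.9
grip_force: 0.0
59.97458830610784 [-16.6  34.8  -5.   98.7   4.   46.7 -53.5] [126.1 -83.6   1.3]
```

```bash
python3 -m jog '[[40,31,-18,0,-0.12],[40,33,-14,0,-0.12],[40,35,-10,0,-0.12],[40,36,-5,0,-0.12],[40,0,0,0,-0.12],[40,0,0,0,-0.12],[40,0,0,0,-0.12],[40,0,0,0,-0.12],[40,0,0,0,-0.12],[40,0,0,0,-0.12]]'; python3 -m jog '[[40,0,0,0,-0.12],[40,0,0,0,-0.08],[40,0,0,0,0]]'
python3 - <<'E'
from h import *
s,im=shot("wrist","w_fix");print(s["eef_pos"],yaw(s),np.round(s["joint_pos"],1))
C=cam("wrist",s);print(proj(C,[448,280.5,88]))
E
```

```text
t: 2.65
eef_pos: [491.5, 281.3, 231.2]
tool_rot: [[-0.628, 0.778, -0.0], [0.778, 0.628, -0.001], [-0.0, -0.0, -1.0]]
ft_force: [0.1, 1.2, 0.2]
width: 40.0
grip_force: 0.0
t: 2.9
eef_pos: [491.5, 281.3, 231.1]
tool_rot: [[-0.769, 0.639, -0.0], [0.639, 0.769, -0.0], [0.0, -0.001, -1.0]]
ft_force: [1.2, -1.0, -0.5]
width: 40.0
grip_force: 0.0
[491.51276572 281.27602527 231.08649864] 140.24757999373816 [-19.1  41.5 -27.6  86.5  21.4  57.4  -2.2]
(np.float64(244.50258034973356), np.float64(154.56653143030823))
```

View pics/w_fix.png

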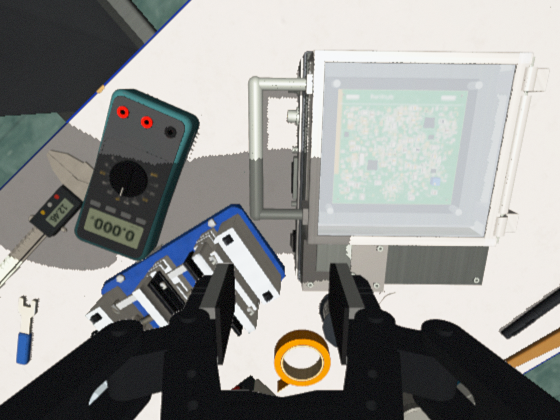

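The bar runs vertically at u≈255, from v≈85 to 213, so it lines up with the tool to about 1°. The lock block lies below the hood, around (340–385, 240–290), and is partly hidden by the finger.

Run:
```python
from h import *
s=ctrl.sense();C=cam("wrist",s)
g=cv2.imread("pics/w_fix.png").astype(int).mean(2)
for v in(105,120,180,195): print(v,g[v,244:268].astype(int).tolist())
for v in(84.5,149,213.5):print(onz(C,255,v,88).round(1))
P=onz(C,255,149,88);print("shift to z+19 above",shift([P[0],P[1],69],s))
for uv in((528,80),(508,222)):print("hingeparts",onz(C,*uv,94).round(1))
```

```text
105 [238, 237, 238, 238, 172, 161, 184, 196, 207, 220, 242, 246, 237, 220, 200, 186, 173, 145, 116, 131, 137, 137, 137, 151]
120 [236, 236, 236, 237, 181, 156, 179, 192, 199, 218, 239, 247, 238, 221, 203, 188, 172, 148, 116, 133, 137, 135, 132, 145]
180 [136, 135, 137, 135, 137, 100, 93, 102, 109, 113, 121, 136, 132, 123, 115, 110, 102, 94, 84, 108, 132, 136, 136, 135]
195 [136, 135, 137, 137, 135, 107, 94, 101, 108, 111, 120, 133, 132, 127, 113, 109, 101, 94, 85, 107, 132, 135, 134, 135]
[414.5 321.   88. ]
[449.9 289.9  88. ]
[489.1 255.5  88. ]
shift to z+19 above [ 37.2 -20.1 162.1]
hingeparts [538.6 472.9  94. ]
hingeparts [624.1 407.6  94. ]
```

```bash
python3 -m jog '[[34,12,-7,15,0.013],[34,12,-7,20,0.013],[34,13,-6,20,0],[34,0,0,0,0]]'
python3 - <<'E'
from h import *
s,im=shot("wrist","w_bar");print(s["eef_pos"],yaw(s))
C=cam("wrist",s);print(proj(C,[450.5,289.5,88]))
g=im.astype(int).mean(2)
u,v=map(int,proj(C,[450.5,289.5,88]))
for d in(-60,-40,0,40):print(v+d,g[v+d,u-16:u+17].astype(int).tolist(),u-16)
E
```

```text
t: 3.28
eef_pos: [447.2, 291.0, 173.7]
tool_rot: [[-0.749, 0.663, -0.004], [0.663, 0.749, -0.002], [0.002, -0.004, -1.0]]
ft_force: [-0.9, 0.4, -0.4]
width: 34.0
grip_force: 0.0
[447.24556547 291.01097874 173.74667702] 138.4911316409838
(np.float64(283.16541138005283), np.float64(223.23004007298871))
163 [135, 137, 137, 138, 136, 135, 114, 130, 153, 178, 191, 199, 208, 220, 234, 245, 238, 226, 217, 201, 190, 177, 156, 122, 112, 131, 134, 134, 135, 135, 134, 137, 134] 267
183 [136, 135, 136, 135, 136, 139, 134, 94, 88, 98, 104, 108, 110, 116, 125, 135, 136, 128, 119, 113, 108, 103, 97, 88, 98, 131, 136, 137, 137, 135, 137, 135, 135] 267
223 [135, 135, 136, 138, 136, 135, 138, 137, 99, 89, 98, 105, 108, 109, 118, 122, 135, 129, 124, 117, 111, 107, 102, 92, 86, 124, 137, 137, 136, 134, 137, 136, 137] 267
263 [134, 137, 136, 136, 136, 133, 136, 136, 135, 100, 87, 97, 106, 110, 111, 118, 122, 128, 127, 120, 114, 110, 103, 99, 89, 97, 132, 139, 135, 136, 137, 137, 134] 267
```

View pics/w_bar.png

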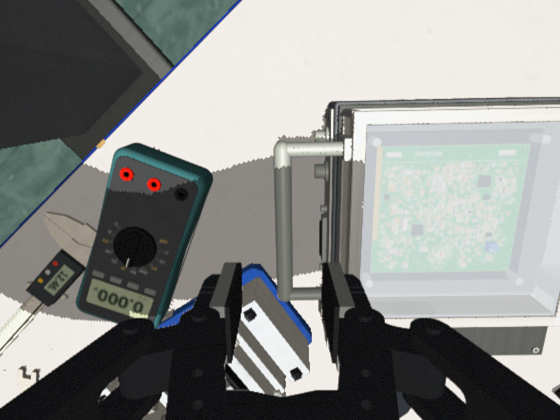

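The bar is centred at (283,223), exactly where I predicted it, and there is clear bench on both sides. I'll descend and grip it.

```bash
python3 - <<'E'
from h import *
print(shift([450.5,289.5,70]))
E
python3 -m jog '[[32,2,1,26,-0.02],[32,1,1,26,0],[32,1,0,26,0],[32,1,0,24,0],[32,0,0,0,0],[5,0,0,0,0],[5,0,0,0,0],[5,0,0,0,0],[5,0,0,0,0]]' 60
```

```text
[ -2.2   0.2 105.3]
t: 4.08
eef_pos: [446.0, 293.2, 75.4]
tool_rot: [[-0.762, 0.648, -0.004], [0.648, 0.762, -0.006], [-0.001, -0.007, -1.0]]
ft_force: [-17.2, -14.2, -0.3]
width: 8.9
grip_force: 58.5
```

```bash
python3 -m jog '[[5,0,-1,0,0],[5,0,0,0,0],[5,0,0,0,0]]'
python3 - <<'E'
from h import *
s=ctrl.sense();print(shift([450.5,289.5,70],s),np.round(s["joint_pos"],1))
E
```

```text
t: 4.33
eef_pos: [446.0, 293.2, 75.6]
tool_rot: [[-0.762, 0.648, -0.002], [0.648, 0.762, -0.004], [-0.001, -0.005, -1.0]]
ft_force: [-11.8, -10.7, -2.2]
width: 8.7
grip_force: 58.7
[-5.8  0.2  5.6] [-26.5  51.5 -19.5 102.1  29.9  31.8 -15.4]
```

```bash
python3 -m jog '[[5,0,-1,-2,0],[5,0,-1,-2,0],[5,0,0,0,0]]'; python3 -m jog '[[5,0,0,-2,0],[5,0,0,-2,0],[5,0,0,0,0]]'; python3 -m jog '[[5,0,0,-2,0],[5,0,0,-1,0],[5,0,0,0,0],[5,0,0,0,0]]'
```

```text
t: 4.58
eef_pos: [445.8, 293.0, 80.2]
tool_rot: [[-0.762, 0.648, 0.0], [0.648, 0.762, -0.001], [-0.001, -0.0, -1.0]]
ft_force: [-6.2, -4.3, -2.1]
width: 8.7
grip_force: 58.8
t: 4.83
eef_pos: [445.8, 293.0, 83.1]
tool_rot: [[-0.762, 0.647, -0.0], [0.647, 0.762, -0.001], [-0.0, -0.001, -1.0]]
ft_force: [-2.6, -1.4, -19.0]
width: 8.2
grip_force: 59.6
t: 5.17
eef_pos: [445.8, 292.9, 84.9]
tool_rot: [[-0.762, 0.647, -0.001], [0.647, 0.762, -0.001], [0.0, -0.002, -1.0]]
ft_force: [3.3, 0.1, -39.4]
width: 8.9
grip_force: 58.7
```

It rose about 6 mm and then stopped hard: 39 N against a hood weight of 1–2 N. The lock has caught, so I'll lower the hood and let go.

```bash
python3 -m jog '[[5,0,0,3,0],[5,0,0,4,0],[5,0,0,4,0],[5,0,0,0,0],[32,0,0,0,0],[32,0,0,0,0],[32,0,0,0,0],[32,0,0,0,0]]'; python3 -m jog '[[32,0,0,-30,0],[32,0,0,-40,0],[32,0,0,-40,0],[32,0,0,-40,0],[32,0,0,0,0]]'
python3 - <<'E'
from h import *
P=np.array([450.5,289.5]);ex=np.array([.755,-.655])
print(shift([560,250,232]))
E
```

```text
t: 5.83
eef_pos: [446.1, 294.1, 74.9]
tool_rot: [[-0.763, 0.646, 0.001], [0.646, 0.763, 0.001], [-0.0, 0.002, -1.0]]
ft_force: [-0.7, -0.0, -0.2]
width: 32.3
grip_force: 0.0
t: 6.25
eef_pos: [447.1, 295.4, 231.1]
tool_rot: [[-0.763, 0.647, 0.007], [0.647, 0.763, 0.006], [-0.002, 0.009, -1.0]]
ft_force: [-0.3, 1.0, 0.5]
width: 32.4
grip_force: 0.0
[-115.4   38.4   -0.3]
```

```bash
python3 -m jog '[[32,-38,12,0,0],[32,-38,13,0,0],[32,-39,13,0,0],[32,0,0,0,0]]'
python3 - <<'E'
from h import *
s,im=shot("wrist","w_rel");print(s["eef_pos"],yaw(s))
C=cam("wrist",s)
E
```

```text
t: 6.58
eef_pos: [564.0, 243.6, 223.7]
tool_rot: [[-0.758, 0.652, 0.003], [0.652, 0.758, -0.002], [-0.003, 0.001, -1.0]]
ft_force: [-1.2, -1.1, -1.1]
width: 31.8
grip_force: 0.0
[563.9829683  243.57118618 223.65200426] 139.30167563422035
```

View pics/w_rel.png

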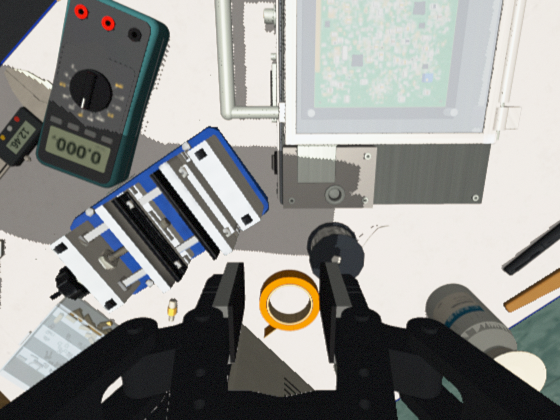

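The release collar is at about (336,194), in the grey lock block. The ear is to the upper left, at about (317,165).

Run:
```python
from h import *
im=cv2.imread("pics/w_rel.png");g=cv2.cvtColor(im,6)
c=cv2.resize(g[174:216,314:358],None,fx=8,fy=8,interpolation=cv2.INTER_CUBIC)
for r in((60,110),(25,58)):
    H=cv2.HoughCircles(cv2.GaussianBlur(c,(9,9),2),cv2.HOUGH_GRADIENT,1,20,param1=80,param2=25,minRadius=r[0],maxRadius=r[1])
    if H is not None:print([(314+a/8-.44,174+b/8-.44,q/8) for a,b,q in H[0][:4]])
s=ctrl.sense();C=cam("wrist",s)
for z in(78,72):print(z,onz(C,336,194,z).round(1))
cv2.imwrite("pics/rel_crop.png",c)
```

```text
78 [589.1 280.1  78. ]
72 [590.8 279.8  72. ]
```

View pics/rel_crop.png

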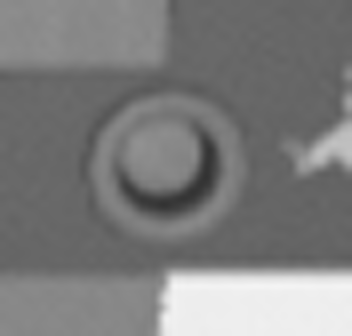

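```bash
python3 -m jog '[[60,-25,-29,-6,0.07],[60,-27,-27,0,0.07],[60,-29,-25,0,0.07],[60,-31,-23,0,0.07],[60,-32,-21,0,0.07],[60,-34,-19,0,0.07],[60,-35,-16,0,0.07],[60,-36,-14,0,0.07],[60,-37,-11,0,0.07],[60,-37,-9,0,0.07]]'; python3 -m jog '[[60,-38,-6,0,0.07],[60,-30,-3,0,0.07],[60,0,0,0,0],[60,0,0,0,0]]'
python3 - <<'E'
from h import *
s,im=shot("wrist","w_st2");print(s["eef_pos"],yaw(s),np.round(s["joint_pos"],1))
C=cam("wrist",s)
for p in([556.5,-218,126],[556.5,-218,48]):print(proj(C,p))
u,v=map(int,proj(C,[556.5,-218,90]));k=im[v-45:v+45,u-45:u+45]
m=(k.max(2)<70).astype(np.uint8);n,l,st,c=cv2.connectedComponentsWithStats(m)
for i in range(1,n):
    if st[i,4]>60:print(st[i]+[u-45,v-45,0,0,0],c[i]+[u-45,v-45])
cv2.imwrite("pics/st_crop.png",cv2.resize(im[v-80:v+80,u-100:u+100],None,fx=4,fy=3.75*1.0666,interpolation=3)[:600])
print(u-100,v-80)
E
```

```text
t: 7.47
eef_pos: [562.2, -137.3, 230.7]
tool_rot: [[-0.164, 0.986, 0.001], [0.986, 0.164, 0.0], [0.0, 0.001, -1.0]]
ft_force: [1.9, 0.0, 0.5]
width: 59.9
grip_force: 0.0
t: 7.8
eef_pos: [562.6, -205.5, 230.3]
tool_rot: [[-0.026, 1.0, 0.0], [1.0, 0.026, 0.0], [0.0, 0.0, -1.0]]
ft_force: [-0.2, 0.4, 0.5]
width: 59.9
grip_force: 0.0
[ 562.57338905 -205.45758624  230.26359174] 91.48353247304561 [ 25.5  43.4 -17.9  79.5  14.2  59.3   6.4]
(np.float64(272.1227739365179), np.float64(226.9509260767425))
(np.float64(274.22411509517775), np.float64(198.332626561741))
[260 168  45  14 177] [285.23728814 173.77966102]
[262 194  22  44 535] [275.25233645 216.38130841]
173 131
```

View pics/st_crop.png

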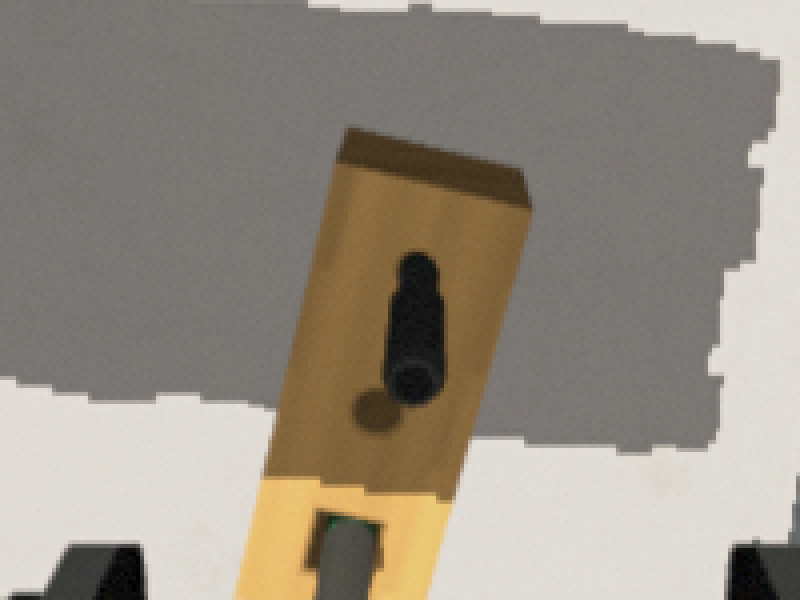

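The driver's top is at (276.3,226.5) and its foot at (277.2,198). It stands upright at about (559.2,-217.8), so I'll descend onto it.

```bash
python3 -m jog '[[40,-6,-2,30,0],[40,-6,-2,30,0],[40,0,0,30,0],[40,0,0,30,0],[40,0,0,28,0],[40,0,0,2,0],[40,0,0,0,0],[40,0,0,0,0]]'
python3 - <<'E'
from h import *
s,im=shot("wrist","w_dr");print(s["eef_pos"],yaw(s),shift([559.2,-217.8,82],s))
E
```

```text
t: 8.52
eef_pos: [560.1, -216.0, 82.0]
tool_rot: [[-0.029, 1.0, 0.002], [1.0, 0.029, -0.0], [-0.0, 0.002, -1.0]]
ft_force: [0.7, -0.8, -0.6]
width: 40.0
grip_force: 0.0
[ 560.08897255 -216.02328458   81.95878803] 91.66638965531614 [-1.8 -0.9 -0. ]
```

```bash
python3 -m jog '[[40,-2,-1,0,0],[40,0,0,0,0],[6,0,0,0,0],[6,0,0,0,0],[6,0,0,0,0],[6,0,0,0,0],[6,0,0,0,0],[6,0,0,0,0]]' 70
```

```text
t: 9.23
eef_pos: [558.4, -218.8, 80.7]
tool_rot: [[-0.028, 1.0, 0.0], [1.0, 0.028, -0.0], [-0.0, 0.0, -1.0]]
ft_force: [-1.8, -0.4, 6.3]
width: 10.4
grip_force: 68.1
```

```bash
python3 -m jog '[[6,0,0,-10,0],[6,0,0,-20,0],[6,0,0,-30,0],[6,0,0,-35,0],[6,0,0,-35,0],[6,0,0,-30,0],[6,0,0,0,0]]'; python3 -m jog '[[6,38,0,0,-0.07],[6,38,2,0,-0.07],[6,38,-1,0,-0.07],[6,38,-3,0,-0.07],[6,37,-6,0,-0.07],[6,37,-9,0,-0.07],[6,36,-11,0,-0.07],[6,35,-14,0,-0.07],[6,33,-16,0,-0.07],[6,0,0,0,0]]'
python3 - <<'E'
from h import *
s=ctrl.sense();print(yaw(s),shift([589,279.7,175],s),np.round(s["joint_pos"],1))
E
```

```text
t: 9.82
eef_pos: [559.9, -219.0, 246.6]
tool_rot: [[-0.028, 1.0, 0.008], [1.0, 0.028, -0.002], [-0.002, 0.007, -1.0]]
ft_force: [0.3, -0.4, -0.0]
width: 10.3
grip_force: 68.3
t: 10.65
eef_pos: [406.2, 67.8, 241.3]
tool_rot: [[-0.62, 0.785, -0.001], [0.785, 0.62, -0.0], [0.001, -0.001, -1.0]]
ft_force: [-1.4, 0.3, -1.2]
width: 10.0
grip_force: 68.3
128.29216233022967 [ 53.  274.9  66. ] [  3.9  28.1 -28.2 115.   19.6  41.5   1.8]
```

```bash
python3 -m jog '[[6,6,34,0,0],[6,6,34,0,0],[6,6,34,0,0],[6,6,34,0,0],[6,6,34,0,0],[6,6,34,0,0],[6,6,34,0,0],[6,6,30,0,0],[6,0,0,0,0],[6,0,0,0,0]]'; python3 -m jog '[[6,0,0,30,0],[6,0,0,30,0],[6,0,0,0,0],[6,0,0,0,0]]'
python3 - <<'E'
from h import *
s,im=shot("wrist","w_tip");print(yaw(s),shift([589,279.7,145],s))
C=cam("wrist",s);tcp=np.array(s["eef_pos"])
print("rim",proj(C,[588.7,279.6,78]),"tip",proj(C,tcp-[0,0,78]))
cv2.imwrite("pics/tip_crop.png",cv2.resize(im[140:290,180:380],(800,600),interpolation=3))
E
```

```text
t: 11.48
eef_pos: [593.3, 267.9, 239.9]
tool_rot: [[-0.612, 0.791, -0.001], [0.791, 0.612, 0.0], [0.001, -0.0, -1.0]]
ft_force: [0.4, 0.1, -0.7]
width: 10.1
grip_force: 68.6
t: 11.82
eef_pos: [593.0, 266.1, 180.8]
tool_rot: [[-0.611, 0.791, -0.001], [0.791, 0.611, -0.001], [0.0, -0.002, -1.0]]
ft_force: [-0.4, -0.0, -0.0]
width: 10.4
grip_force: 68.6
127.67446824105468 [13.3  5.2 35.8]
rim (np.float64(288.2979396177181), np.float64(191.9425940168435)) tip (np.float64(281.1864892349171), np.float64(222.02311208965983))
```

View pics/tip_crop.png

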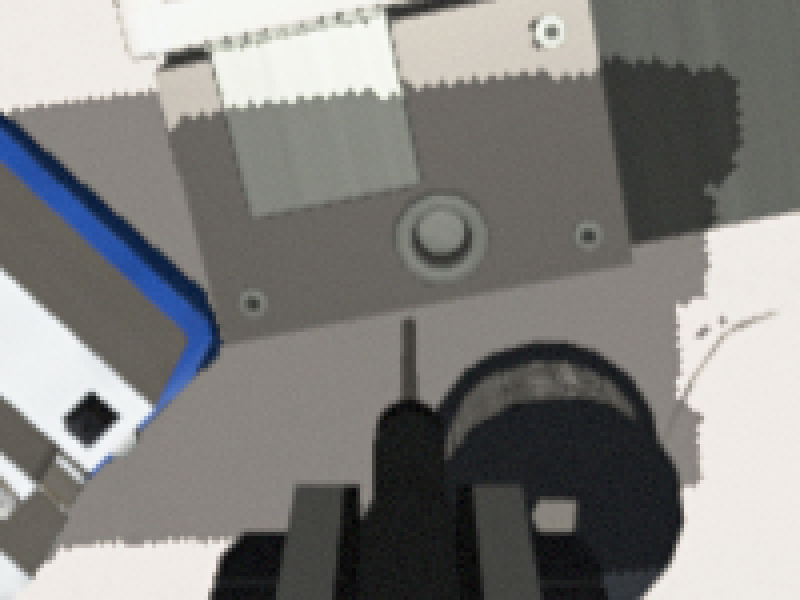

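The collar is at (290.3,199) and the blade tip at (282.3,220). I'll work out the relative shift from this settled view.

Run:
```python
from h import *
s=ctrl.sense();C=cam("wrist",s);A=np.array(s["tool_rot"])
r=onz(C,290.25,199,78);t=onz(C,282.25,220,s["eef_pos"][2]-78)
print(r,t,s["eef_pos"],A.T@(r-t))
```

```text
[593.94346033 276.85975147  78.        ] [593.53978016 268.16574347 104.06709468] [593.66129761 266.58607877 182.06709468] [ 6.63726513  5.60689656 26.07204595]
```

```bash
python3 -m jog '[[6,7,6,0,0],[6,0,0,8,0],[6,0,0,8,0],[6,0,0,0,0],[6,0,0,0,0],[6,0,0,0,0]]'
python3 - <<'E'
from h import *
s,im=shot("wrist","w_tip2");print(yaw(s),s["eef_pos"])
C=cam("wrist",s);print("tip",proj(C,np.array(s["eef_pos"])-[0,0,78]))
cv2.imwrite("pics/tip2_crop.png",cv2.resize(im[175:250,232:332],(800,600),interpolation=3))
E
```

```text
t: 12.37
eef_pos: [594.0, 276.0, 164.5]
tool_rot: [[-0.611, 0.791, 0.0], [0.791, 0.611, 0.0], [-0.0, 0.0, -1.0]]
ft_force: [0.5, 0.5, -0.8]
width: 10.1
grip_force: 68.6
127.69149669989189 [593.9724951  276.00823078 164.49507185]
tip (np.float64(280.98226131902135), np.float64(221.99412979945194))
```

View pics/tip2_crop.png

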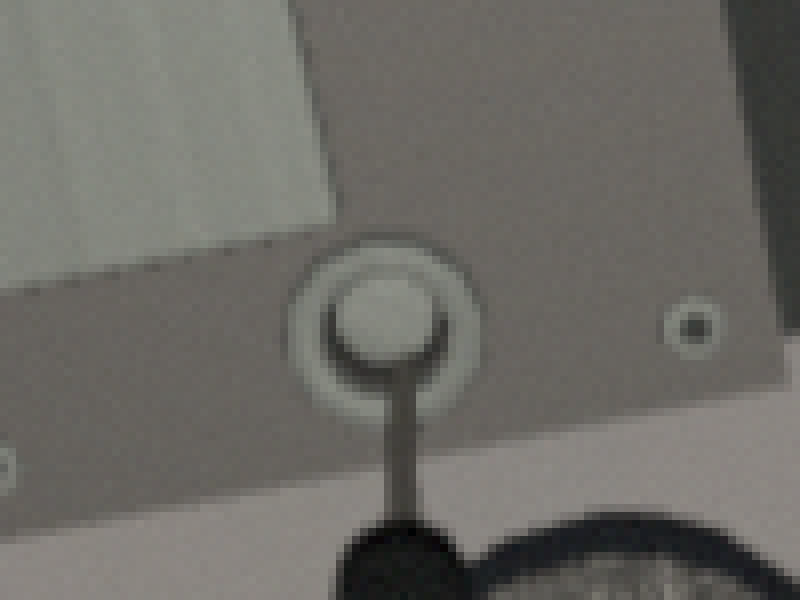

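The tip is at (282.4,220.2) and the rim centre at (280.2,216.2). By my count I've now viewed 11 pictures, one over the limit of 10, so from here I'll use only numbers.

Run:
```python
from h import *
s=ctrl.sense();C=cam("wrist",s);A=np.array(s["tool_rot"])
r=onz(C,280.2,216.2,78);t=onz(C,282.4,220.2,s["eef_pos"][2]-78)
print(r,t,A.T@(r-t))
```

```text
[592.92351773 276.59482214  78.        ] [593.97608313 277.54642099  86.56140645] [-0.11007765 -1.41689637  8.56103979]
```

```bash
python3 -m jog '[[6,0,-1.4,0,0],[6,0,0,4,0],[6,0,0,4,0],[6,0,0,4,0],[6,0,0,0,0],[6,0,0,0,0]]'; python3 -m jog '[[6,0,0,2,0],[6,0,0,2,0],[6,0,0,0,0],[6,0,0,0,0]]';python3 -m jog '[[6,0,0,1.5,0],[6,0,0,0,0],[6,0,0,0,0]]'
```

```text
t: 12.92
eef_pos: [592.7, 275.2, 152.0]
tool_rot: [[-0.612, 0.791, -0.001], [0.791, 0.612, -0.0], [0.0, -0.0, -1.0]]
ft_force: [0.8, -0.0, -0.9]
width: 9.9
grip_force: 68.6
t: 13.25
eef_pos: [592.7, 275.3, 148.2]
tool_rot: [[-0.612, 0.791, -0.0], [0.791, 0.612, -0.0], [0.0, -0.0, -1.0]]
ft_force: [0.1, 0.1, -1.0]
width: 9.8
grip_force: 68.6
t: 13.5
eef_pos: [592.7, 275.2, 146.8]
tool_rot: [[-0.612, 0.791, -0.0], [0.791, 0.612, 0.0], [0.0, -0.0, -1.0]]
ft_force: [0.2, 0.5, -0.5]
width: 10.0
grip_force: 68.6
```

```bash
python3 -m jog '[[6,0,0,1,0],[6,0,0,0,0],[6,0,0,0,0]]';python3 -m jog '[[6,0,0,1,0],[6,0,0,0,0],[6,0,0,0,0]]'; python3 -m jog '[[6,0,0,1,0],[6,0,0,0,0],[6,0,0,0,0]]'
```

```text
t: 13.75
eef_pos: [592.7, 275.3, 145.8]
tool_rot: [[-0.612, 0.791, -0.0], [0.791, 0.612, 0.0], [0.0, -0.0, -1.0]]
ft_force: [-1.0, -0.9, 0.3]
width: 10.1
grip_force: 68.6
t: 14.0
eef_pos: [592.8, 275.3, 144.9]
tool_rot: [[-0.612, 0.791, 0.0], [0.791, 0.612, 0.0], [0.0, 0.0, -1.0]]
ft_force: [0.4, 1.0, 0.2]
width: 10.3
grip_force: 68.6
t: 14.25
eef_pos: [592.9, 275.4, 144.1]
tool_rot: [[-0.612, 0.791, 0.0], [0.791, 0.612, 0.0], [0.0, 0.001, -1.0]]
ft_force: [0.4, -0.2, 6.0]
width: 10.2
grip_force: 69.3
```

```bash
python3 -m jog '[[6,0,0,1,0],[6,0,0,0,0],[6,0,0,0,0]]';python3 -m jog '[[6,0,0,1,0],[6,0,0,0,0],[6,0,0,0,0]]'
```

```text
t: 14.5
eef_pos: [593.0, 275.4, 143.4]
tool_rot: [[-0.611, 0.791, 0.001], [0.791, 0.611, 0.001], [-0.0, 0.001, -1.0]]
ft_force: [-0.5, -0.5, 9.3]
width: 10.4
grip_force: 69.8
t: 14.75
eef_pos: [593.2, 275.6, 142.8]
tool_rot: [[-0.611, 0.791, 0.001], [0.791, 0.611, 0.001], [-0.0, 0.002, -1.0]]
ft_force: [-1.4, -0.7, 14.0]
width: 9.8
grip_force: 70.1
```

It came to a hard stop with the tip at about 67 mm, so the plunger is fully in. Next I'll withdraw and take the driver back to its hole.

```bash
python3 -m jog '[[6,0,0,-5,0],[6,0,0,-15,0],[6,0,0,-25,0],[6,0,0,-30,0],[6,0,0,-30,0],[6,-16,-14,0,0],[6,-31,-27,0,0],[6,-31,-27,0,0],[6,-31,-27,0,0],[6,-31,-27,0,0]]'; python3 -m jog '[[6,-31,-27,0,0],[6,-31,-27,0,0],[6,-31,-27,0,0],[6,-31,-27,0,0],[6,-31,-27,0,0],[6,-25,-23,0,0.03],[6,0,0,0,0.1],[6,0,0,0,0.1],[6,0,0,0,0.1],[6,0,0,0,0.1]]'; python3 -m jog '[[6,0,0,0,0.1],[6,0,0,0,0.1],[6,0,0,0,0],[6,0,0,0,0]]';python3 - <<'E'
from h import *
s=ctrl.sense();print(yaw(s),shift([558.4,-218.8,82],s))
E
```

```text
t: 15.58
eef_pos: [581.3, 88.0, 246.9]
tool_rot: [[-0.612, 0.791, -0.0], [0.791, 0.612, -0.0], [-0.0, -0.0, -1.0]]
ft_force: [1.4, -0.8, -0.5]
width: 10.4
grip_force: 68.5
t: 16.42
eef_pos: [566.7, -149.3, 246.7]
tool_rot: [[-0.221, 0.975, -0.0], [0.975, 0.221, 0.0], [0.0, -0.0, -1.0]]
ft_force: [0.6, 0.4, -0.8]
width: 10.1
grip_force: 68.5
t: 16.75
eef_pos: [566.9, -149.0, 246.8]
tool_rot: [[-0.031, 1.0, -0.0], [1.0, 0.031, -0.0], [-0.0, -0.0, -1.0]]
ft_force: [-1.2, -0.1, -1.3]
width: 9.8
grip_force: 68.5
91.7971125292779 [-69.5 -10.6 164.8]
```

```bash
python3 -m jog '[[6,-35,-5,0,0],[6,-34.5,-5.6,0,0],[6,0,0,30,0],[6,0,0,30,0],[6,0,0,30,0],[6,0,0,0,0],[6,0,0,0,0],[6,0,0,0,0]]';python3 - <<'E'
from h import *
s,im=shot("wrist","w_back");print(yaw(s),shift([558.4,-218.8,82],s))
s=ctrl.sense();C=cam("wrist",s);print(s["eef_pos"],shift([558.4,-218.8,82],s))
E
```

```text
t: 17.42
eef_pos: [559.0, -219.0, 158.5]
tool_rot: [[-0.03, 1.0, 0.002], [1.0, 0.03, -0.0], [-0.0, 0.002, -1.0]]
ft_force: [0.7, -0.5, -0.0]
width: 10.1
grip_force: 68.5
91.6921918157212 [ 0.2 -0.7 76.5]
[ 559.05902574 -219.07929857  158.73436438] [ 0.4 -0.8 76.7]
```

```bash
python3 -m jog '[[6,0.3,-0.7,14,0],[6,0,0,14,0],[6,0,0,0,0],[6,0,0,0,0],[6,0,0,5,0],[6,0,0,5,0],[6,0,0,0,0]]';python3 -m jog '[[6,0,0,10,0],[6,0,0,10,0],[6,0,0,10,0],[6,0,0,0,0],[6,0,0,0,0]]'
```

```text
t: 18.05
eef_pos: [557.4, -218.6, 118.5]
tool_rot: [[-0.028, 1.0, -0.0], [1.0, 0.028, 0.0], [0.0, -0.0, -1.0]]
ft_force: [-0.3, 0.0, -1.6]
width: 10.3
grip_force: 68.5
t: 18.47
eef_pos: [557.2, -218.5, 88.0]
tool_rot: [[-0.028, 1.0, -0.001], [1.0, 0.028, 0.001], [0.001, -0.001, -1.0]]
ft_force: [-0.5, -0.2, 0.0]
width: 10.1
grip_force: 68.5
```

In without force. I'll seat it and release.

```bash
python3 -m jog '[[6,0,0.7,3,0],[6,0,0,2.5,0],[6,0,0,0,0],[6,0,0,0,0]]';python3 -m jog '[[6,0,0,1,0],[6,0,0,0,0],[6,0,0,0,0]]'
```

```text
t: 18.8
eef_pos: [558.3, -218.6, 83.3]
tool_rot: [[-0.028, 1.0, 0.0], [1.0, 0.028, 0.0], [0.0, 0.0, -1.0]]
ft_force: [0.3, 0.5, -0.2]
width: 10.0
grip_force: 68.5
t: 19.05
eef_pos: [558.3, -218.6, 82.4]
tool_rot: [[-0.028, 1.0, 0.0], [1.0, 0.028, 0.0], [0.0, 0.0, -1.0]]
ft_force: [0.1, 0.1, 0.1]
width: 9.8
grip_force: 68.5
```

```bash
python3 -m jog '[[6,0,0,1,0],[6,0,0,0.5,0],[6,0,0,0,0],[6,0,0,0,0]]';python3 -m jog '[[25,0,0,0,0],[25,0,0,0,0],[25,0,0,0,0],[25,0,0,0,0]]';  python3 -m jog '[[25,0,0,-10,0],[25,0,0,-30,0],[25,0,0,-35,0],[25,0,0,-35,0],[25,0,0,-40,0],[25,0,0,0,0],[25,0,0,0,0]]'
python3 - <<'E'
from h import *
s,im=shot("wrist","w_st3");print(s["eef_pos"],yaw(s))
C=cam("wrist",s)
for p in([559.2,-217.8,126],[559.2,-217.8,48]):print(proj(C,p))
u,v=map(int,proj(C,[559.2,-217.8,90]));k=im[v-35:v+35,u-35:u+35]
m=(k.max(2)<70).astype(np.uint8);n,l,st,c=cv2.connectedComponentsWithStats(m)
for i in range(1,n):
    if st[i,4]>60:print(st[i]+[u-35,v-35,0,0,0],c[i]+[u-35,v-35])
print(shift([449,290,230],s))
E
```

```text
t: 19.38
eef_pos: [558.3, -218.6, 80.8]
tool_rot: [[-0.028, 1.0, 0.0], [1.0, 0.028, 0.0], [0.0, 0.0, -1.0]]
ft_force: [-0.9, 0.3, 0.6]
width: 10.4
grip_force: 69.0
t: 19.72
eef_pos: [558.3, -218.6, 80.8]
tool_rot: [[-0.028, 1.0, 0.0], [1.0, 0.028, 0.0], [0.0, 0.0, -1.0]]
ft_force: [0.0, 0.6, -0.0]
width: 25.0
grip_force: 0.0
t: 20.3
eef_pos: [558.8, -218.8, 233.4]
tool_rot: [[-0.028, 1.0, 0.004], [1.0, 0.028, -0.001], [-0.001, 0.004, -1.0]]
ft_force: [0.4, 0.0, -2.1]
width: 25.0
grip_force: 0.0
[ 558.81863281 -218.76447988  233.44347662] 91.59874391468803
(np.float64(281.15701362944606), np.float64(207.49872409508038))
(np.float64(280.9558526426272), np.float64(183.01581375926617))
[273 179  15  34 414] [280.19565217 196.43236715]
[511.6 -95.6   2.5]
```

The driver stands in its hole with its blob exactly as predicted. Now back to the bar.

```bash
python3 -m jog '[[32,20,-4,0,0],[32,39,-7,0,0],[32,39,-7,0,0],[32,39,-7,0,0],[32,39,-7,0,0],[32,39,-7,0,0],[32,39,-7,0,0],[32,39,-7,0,0],[32,39,-7,0,0],[32,39,-7,0,0]]'; python3 -m jog '[[32,39,-7,0,0],[32,39,-8,0,0],[32,39,-8,0,0],[32,20,-4,0,-0.1],[32,0,0,0,-0.12],[32,0,0,0,-0.12],[32,0,0,0,-0.12],[32,0,0,0,-0.12],[32,0,0,0,-0.12],[32,0,0,0,-0.12]]'; python3 -m jog '[[32,0,0,0,0],[32,0,0,0,0]]'
python3 - <<'E'
from h import *
s=ctrl.sense();print(yaw(s),shift([446,293.3,73],s))
E
```

```text
t: 21.18
eef_pos: [479.8, 151.9, 230.3]
tool_rot: [[-0.028, 1.0, -0.001], [1.0, 0.028, -0.0], [-0.0, -0.001, -1.0]]
ft_force: [1.5, -0.7, -0.6]
width: 31.8
grip_force: 0.0
t: 22.02
eef_pos: [449.7, 286.3, 230.1]
tool_rot: [[-0.754, 0.657, -0.001], [0.657, 0.754, -0.001], [0.001, -0.001, -1.0]]
ft_force: [0.2, -0.6, -0.1]
width: 32.1
grip_force: 0.0
t: 22.18
eef_pos: [449.9, 286.2, 230.3]
tool_rot: [[-0.747, 0.664, -0.001], [0.664, 0.747, -0.0], [0.001, -0.001, -1.0]]
ft_force: [0.1, -0.3, 0.6]
width: 31.8
grip_force: 0.0
138.36696102977442 [  7.5   2.9 157.3]
```

```bash
python3 -m jog '[[32,4,1.5,0,-0.02],[32,3.5,1.4,35,0],[32,0,0,35,0],[32,0,0,35,0],[32,0,0,35,0],[32,0,0,17,0],[32,0,0,0,0],[32,0,0,0,0]]'; python3 -m jog '[[5,0,0,0,0],[5,0,0,0,0],[5,0,0,0,0],[5,0,0,0,0],[5,0,0,0,0]]' 50
```

```text
t: 22.85
eef_pos: [445.9, 294.0, 73.9]
tool_rot: [[-0.763, 0.647, -0.001], [0.647, 0.763, -0.0], [0.0, -0.001, -1.0]]
ft_force: [0.2, 0.4, 1.0]
width: 32.2
grip_force: 0.0
t: 23.27
eef_pos: [446.0, 293.1, 75.3]
tool_rot: [[-0.763, 0.647, 0.0], [0.647, 0.763, -0.001], [-0.001, -0.001, -1.0]]
ft_force: [-8.3, -6.4, 11.0]
width: 9.0
grip_force: 48.9
```

```bash
python3 -m jog '[[5,0,-1,-6,0],[5,0,0,-6,0],[5,0,0.2,-5,0],[5,0,0,0,0],[5,0,0,0,0]]'
```

```text
t: 23.68
eef_pos: [446.0, 293.2, 91.4]
tool_rot: [[-0.763, 0.647, 0.001], [0.647, 0.763, 0.001], [-0.0, 0.001, -1.0]]
ft_force: [-1.6, -0.1, -2.9]
width: 9.2
grip_force: 48.8
```

The hood is free: 16 mm up at 3 N. Next I'll follow the arc in stages.

```bash
python3 -m jog '[[5,0,0.8,-8.5,0],[5,0,0.9,-8.4,0],[5,0,1.5,-8.3,0],[5,0,1.7,-8.3,0],[5,0,2.2,-8.2,0],[5,0,2.4,-8.1,0],[5,0,0,0,0]]'; python3 -m jog '[[5,0,2.8,-8,0],[5,0,3.2,-7.9,0],[5,0,3.5,-7.7,0],[5,0,3.9,-7.5,0],[5,0,4.2,-7.4,0],[5,0,4.4,-7.2,0],[5,0,0,0,0]]'; python3 -m jog '[[5,0,4.8,-7,0],[5,0,5.1,-6.7,0],[5,0,5.4,-6.5,0],[5,0,5.7,-6.3,0],[5,0,0,0,0]]'
```

```text
t: 24.27
eef_pos: [451.8, 300.1, 142.3]
tool_rot: [[-0.763, 0.647, -0.0], [0.647, 0.763, -0.001], [-0.0, -0.001, -1.0]]
ft_force: [-5.6, -5.9, 1.3]
width: 8.8
grip_force: 49.0
t: 24.85
eef_pos: [465.3, 316.0, 187.9]
tool_rot: [[-0.763, 0.647, -0.002], [0.647, 0.763, -0.003], [-0.0, -0.004, -1.0]]
ft_force: [-13.6, -13.2, 8.2]
width: 8.8
grip_force: 49.3
t: 25.27
eef_pos: [478.4, 331.2, 214.9]
tool_rot: [[-0.763, 0.647, -0.003], [0.647, 0.763, -0.005], [-0.001, -0.006, -1.0]]
ft_force: [-22.4, -22.9, 25.8]
width: 8.8
grip_force: 50.7
```

The force on the tool points radially outward, so the command is inside the arc. I'll ease it out by about 6 mm.

```bash
python3 -m jog '[[5,0,-2,-2,0],[5,0,-2,-2,0],[5,0,0,0,0],[5,0,0,0,0]]'
```

```text
t: 25.6
eef_pos: [478.9, 332.0, 217.1]
tool_rot: [[-0.763, 0.646, 0.004], [0.646, 0.763, 0.005], [0.001, 0.006, -1.0]]
ft_force: [18.3, 15.8, -26.3]
width: 8.4
grip_force: 49.4
```

```bash
python3 -m jog '[[5,0,1.7,1.8,0],[5,0,0,0,0]]'; python3 -m jog '[[5,0,5.8,-6,0],[5,0,6.1,-5.9,0],[5,0,0,0,0]]'
```

```text
t: 25.77
eef_pos: [478.2, 331.1, 215.3]
tool_rot: [[-0.763, 0.646, -0.001], [0.646, 0.763, -0.001], [0.0, -0.001, -1.0]]
ft_force: [-0.5, -1.9, -3.0]
width: 8.8
grip_force: 52.0
t: 26.02
eef_pos: [486.3, 340.7, 228.3]
tool_rot: [[-0.763, 0.646, 0.001], [0.646, 0.763, 0.0], [-0.0, 0.001, -1.0]]
ft_force: [-5.5, -6.9, 5.1]
width: 9.0
grip_force: 52.2
```

```bash
python3 -m jog '[[5,0,5.9,-5.9,0],[5,0,6.1,-5.5,0],[5,0,0,0,0]]'; python3 -m jog '[[5,0,6.5,-5.2,0],[5,0,6.7,-5,0],[5,0,0,0,0]]'
```

```text
t: 26.27
eef_pos: [494.2, 350.0, 239.1]
tool_rot: [[-0.763, 0.646, 0.001], [0.646, 0.763, 0.001], [-0.0, 0.001, -1.0]]
ft_force: [-1.6, -4.0, 1.1]
width: 8.8
grip_force: 51.3
t: 26.52
eef_pos: [502.6, 359.9, 248.8]
tool_rot: [[-0.763, 0.646, 0.001], [0.646, 0.763, 0.0], [-0.0, 0.001, -1.0]]
ft_force: [-0.6, -4.5, 1.0]
width: 8.5
grip_force: 50.8
```

```bash
python3 -m jog '[[5,0,7.1,-4.6,0],[5,0,7.3,-4.3,0],[5,0,0,0,0],[5,0,0,0,0]]'
python3 - <<'E'
from h import *
p=np.array(ctrl.sense()["eef_pos"])-[446,293.2,75.4];f=p[:2]@[.646,.763];u=p[2]
print(f,u,np.degrees(np.arctan2(u-6,194-f))+1.77)
E
```

```text
t: 26.85
eef_pos: [511.3, 370.0, 257.2]
tool_rot: [[-0.763, 0.647, -0.0], [0.647, 0.763, -0.001], [-0.0, -0.0, -1.0]]
ft_force: [-0.1, -3.9, 1.2]
width: 8.8
grip_force: 50.4
100.75744326321772 181.82741502557914 63.83266750391048
```

```bash
python3 -m jog '[[5,0,0,0,0],[5,0,0,0,0],[5,0,0,0,0],[5,0,0,0,0]]'; python3 -c "
from cell import ctrl
print(ctrl.finish_job())"
```

```text
t: 27.18
eef_pos: [511.4, 370.2, 257.4]
tool_rot: [[-0.763, 0.646, -0.0], [0.646, 0.763, -0.0], [-0.0, -0.0, -1.0]]
ft_force: [-0.6, -5.7, 0.8]
width: 8.4
grip_force: 50.4
the job is handed in; nothing more can be done
None
```

The job is handed in at 27 s: the lock had caught, so I pushed the release fully in, put the screwdriver back in its hole, and am holding the hood at about 64° (computed from the tool position); I viewed 11 pictures, one over the limit of 10.

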